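# Close the site radio's battery bay and tune it in

### The job

Get the site radio going again. Refit its loose orange battery cover: hook the front lip under the bar into the slot on the robot's side of the bay, then swing the cover down until the yellow catch snaps over its rear edge and it lies flat. Also turn the black tuning knob until the red pointer lines up with the green station mark, and leave the jar, the glue bottle and the tape measure where they are.

Things in the scene. Friction and masses are not known exactly. Their poses are not given: they have to be found in the camera images.
- radio: Grey box fixed to the bench, 170 (x) by 290 (y) by 67 mm high. Origin: centre of its underside; x from slot side to catch side, z up. Battery bay on the +y half: centre y = 65 mm, 75 mm wide, from the slot bar's edge (x = -58) to the rear wall (x = 46.5). Ledges at z = 58 mm at its sides (7 mm wide) and rear carry the cover; between them it is open down to cells with tops at 57 mm.
- slot (a point): Middle of the slot bar's lower inner edge, at (-58, 65, 63) mm in the radio's frame, axes as the radio's. The bar spans z 63 to 67 and runs 11 mm towards -x, to a wall at radio x = -69. Below it the slot is open 29 mm deep and 60 mm wide. The lip goes under the bar from the bay side.
- seat (a point): Where the cover's origin lies when closed: (-5, 65, 58) mm in the radio's frame, axes as the radio's and the closed cover's. Closed, the cover has about 1 mm of play in x, 2.5 mm to each side. Hooked and let go, it rests on the catch with its rear about 17 mm high; its own weight does not close it.
- cover: Loose orange cover, about 90 g: plate 100 (x) by 70 (y) by 8 mm. Origin: centre of the plate's underside; z up through the plate, -x to the lip. Lip: tongue flush with the underside, 3.5 mm thick, 50 wide, from x = -50 to -63 mm. Black grip block at the centre, 32 (x) by 14 (y) mm, z 8 to 28. Starts flat on the bench. Enters the slot tilted 0.3 to 0.5 rad about y, lip low, rear high.
- lip_tip (a point): Middle of the front edge of the cover's lip, at (-63, 0, 1.75) mm in the cover's frame.
- catch (a joint): Yellow spring catch: round nose 24 mm wide, 10 mm diameter, at the middle of the bay's rear edge, centre at (47, 65, 70.9) mm in the radio's frame. 0 = out (at rest, and again once snapped over the cover's rear edge); pushed back and down, up to 0.009 m, as the cover's rear edge is pressed past it, with about 5 N there or 10 N at the cover's middle.
- knob (a joint): Angle of the tuning knob, rad; grows clockwise seen from above, range -3 to 3. Each rad clockwise moves the pointer 16 mm towards the radio's -y. Turns with light friction and stays where it is left.
- knob_top (a point): Centre of the knob's top face: round upright black knob, 34 mm diameter, 26 mm high from 1 mm over the radio's top face, with a white line; at (-35, -72, 94) mm in the radio's frame.
- pointer_tip (a point): Tip of the red pointer, a thin bar 2.4 mm wide that slides along y on the white scale at radio x = 40 mm, on the scale's middle line, at z = 70 mm. It cannot be touched; only the knob moves it.
- mark_tip (a point): Tip of the green station mark, a thin bar 2.4 mm wide opposite the pointer on the same scale; lined up when its radio y equals the pointer's. It cannot be touched or moved.
- jar: Bystander: screw jar, 60 mm diameter, 85 mm high, upright; origin at the centre of its underside.
- glue: Bystander: white glue bottle, 52 mm diameter, 130 mm high, upright; origin at the centre of its underside.
- tape: Bystander: green tape measure, 66 by 36 by 62 mm high; origin at the centre of its underside.
Things that resemble listed ones, but are neither listed nor needed, are in the scene too. Of the things like the cover, leave any that is blue, purple or white; of the rest the smaller one is meant.

How it is judged:
On the way, in this order (a step that is already met when the one before it is completed fails the run):
1. the lip is hooked under the bar while the cover is still tilted (x of lip_tip in the frame of slot between -0.014 and -0.004 m and z of lip_tip in the frame of slot between -0.025 and 0 m and y of lip_tip in the frame of slot between -0.008 and 0.008 m and angle between cover's own z axis and vertical between 0.06 and 1 rad), for 0.1 s.
2. the cover lies flat in the bay with the catch snapped over its rear edge (z of cover in the frame of seat below 0.002 m and angle between cover's own z axis and vertical below 0.03 rad and horizontal distance between cover and seat below 0.005 m and value of joint catch below 0.0015 m), for 0.2 s.
At the end, for the whole second after the job is handed in: Cover at rest flat in the bay (2 mm in height, 5 mm sideways, 0.03 rad), its lip at least 6 mm under the bar, the catch sprung out over its rear edge (within 1.5 mm); pointer within 2 mm of the mark; bystanders not moved over 30 mm or tipped (all of step 2 and z of cover in the frame of seat above -0.002 m and z of lip_tip in the frame of slot below 0 m and x of lip_tip in the frame of slot below -0.006 m and y of pointer_tip in the frame of mark_tip between -0.002 and 0.002 m and linear speed of cover below 0.01 m/s); the robot touches nothing.
It fails at once if a bystander is moved by more than 30 mm or tipped (distance of any of jar, glue, tape from where it was at the start of the episode above 0.03 m or angle between any of jar, glue, tape's own z axis and vertical above 0.5 rad).
It also fails if it takes over 67 s, if anything falls off the work surface, if the arm or the gripper's body presses on something with over 40 N, if the wrist force passes 120 N, or if a joint passes its speed limit or range.

### The arm

A 6-joint arm with a two-finger parallel gripper is mounted at the origin on the work surface. World frame = base frame: x ahead of the robot, y to its left, z up, the work surface at z = 0. Lengths are in m, angles in rad, forces in N, time in s.
With the tool pointing down it reaches from about 0.35 to 0.975 m from the base axis. Payload 4.9 kg.
Tool frame: the origin (TCP) lies on the centre line of the jaws, within the pads' length; the fingertips stand 8 mm ahead of it and the grasp point (between the pads) lies 11 mm behind it; z points along the fingers, y is the direction in which the jaws open and shut (so a half turn about z gives the same grasp; the last joint's range is limited). The gripper opens to 85 mm and grips with 20 to 120 N. Pads are 22 mm wide; open, the fingers measure 114 mm over their backs; the gripper's body (76 mm by 85 mm) begins 54 mm behind the grasp point. The pads swing forward as they close: fully open they stand 13 mm farther back than shut.
Start: joints at [1.23, 0.053, 1.613, -0, 1.476, -0.119], TCP at [0.137, 0.61, 0.239] pointing down, gripper open.
Joint ranges: [-3.01, 3.01], [-1.01, 2.22], [0.06, 2.58], [-1.02, 4.17], [0.09, 2.62], [-3.14, 3.14]. Speed limits (rad/s): [2.57, 2.57, 3.14, 3.14, 3.14, 3.14].

### API

Orientations are given as a unit quaternion [w, x, y, z].
In Python, from plant import manip gives the robot as it stands.
- The arm moves only by the tool step_arm, never from a script. Its argument "deltas" is a list of rows, each a list of 7 numbers: the shift along the tool's x, y, z in m, then the turn, a rotation vector about the tool's x, y, z in rad, then the gripper command: -1 is fully open, 1 is shut, values between are in proportion. In form: [[dx, dy, dz, ax, ay, az, hand], ...]. A call has 1 to 20 rows; each row is the pose to reach, as a shift and turn from the pose commanded when the call began, along the tool's axes at that moment; what a row does not reach only later rows make up. A row lasts 1/10 s, in which the tool goes at most 50 mm and 8.59 degrees, less where a joint would pass 70% of its speed; a pose out of reach is approached as far as the arm can. A call with a gripper value outside its range is refused whole. The fingers move at their own pace and stop on an object; the grip force is fixed at half the most. Time passes only in rows, so rows that repeat a pose let the fingers close. It gives the time, the measured TCP pose, the force and the opening at its end, in the units of the state.
- manip.state(): the state, without advancing time (a new reading comes with each control period).
- manip.grab_frame(name): name is "scene" or "side" or "wrist"; returns the picture (480x640x3 uint8, red, green, blue); there is no depth.
- manip.get_calibration(name): a dict with "fov_y" (degrees; the focal length in pixels is half the picture's height over the tangent of half this angle, whatever the lens; pixels are square), "cx", "cy" (the principal point, pixels), "dist_coeffs" ([k1, k2, p1, p2, k3] as OpenCV has them; the pictures are not rectified), "R" (3x3) and "t" (3): a world point X has camera coordinates R X + t. Camera axes: x right, y down, z forward; pixel columns grow to the right and rows downward; lengths in m; the calibration is good to about 2 mm. A picture is of the moment at which its call begins: read the wrist's pose just before it. get_calibration takes no time and is no camera call; for the wrist camera it gives the pose at the moment of the call.
- manip.job_done(): hands the job in, once; it reports no verdict.
The state is a dict: "time": time; "joint_pos": joint angles; "joint_vel": joint speeds; "joint_efforts": joint torques, N m; "tool_pos": TCP position; "tool_rot": TCP orientation; "contact_force": force on the tool from outside, world axes, zero at the start; "ft_torque": the same for the moment, N m; "gripper_width": opening from 0.0 (shut) to 1.0 (fully open).
Only numpy, scipy, OpenCV 4.12 (cv2) and the standard library are available. Lean on these libraries where they do the work, as an engineer would, in place of code of your own. Each camera call takes 0.05 s, during which the arm holds its last target.

## Working session

There is one attempt and no reset: what is moved stays moved. The work goes in short steps, Python scripts to look and compute and a tool call to move; the robot and the scene stay as the last step left them, time stands still between calls to the robot, and variables do not carry over. Pictures are saved under pics/ and viewed, and the job is handed in when it is done.

Besides the shell and the picture viewer there is one more tool, called after "Request:" as name(argument=value, ...), one argument or row to a line, values as JSON. step_arm: Moves the arm, as the interface text tells. Its arguments: {"type":"object","properties":{"deltas":{"type":"array"}},"required":["deltas"]}

```bash
mkdir -p pics; ls; python3 - <<'E'
from plant import manip
import cv2
print(manip.state())
for n in ["scene","side","wrist"]:
    c=manip.get_calibration(n); print(n,c)
    f=manip.grab_frame(n); cv2.imwrite(f"pics/{n}0.png",f[:,:,::-1])
E
```

```text
pics
{'time': 0.0, 'joint_pos': array([ 1.23005192e+00,  5.33675398e-02,  1.61428693e+00,  1.68044912e-05,
        1.47596813e+00, -1.19015222e-01]), 'joint_vel': array([ 9.26268604e-05, -5.82092143e-04,  2.18319998e-05,  2.41301890e-03,
       -5.51058925e-04, -3.25827872e-05]), 'joint_efforts': array([-1.41753120e-03, -3.93665850e+01, -3.70178461e+01, -3.49766096e-04,
        7.07642699e-03,  1.63692300e-07]), 'tool_pos': array([0.1372523 , 0.60913376, 0.23806059]), 'tool_rot': array([-2.39415136e-04,  1.10638370e-01,  9.93860212e-01, -9.86363780e-04]), 'contact_force': array([0.15816584, 0.82453744, 0.38004396]), 'ft_torque': array([ 0.02914115,  0.01789919, -0.00844661]), 'gripper_width': 1.0007360581433093}
scene {'fov_y': 50.23228327197576, 'cx': 322.33452937238513, 'cy': 238.05150675525994, 'dist_coeffs': array([-0.079302,  0.      ,  0.      ,  0.      ,  0.      ]), 'R': array([[-0.03889794,  0.99921937, -0.00689907],
       [ 0.70471632,  0.02253726, -0.70913115],
       [-0.70842209, -0.03244563, -0.70504285]]), 't': array([ 0.09115924, -0.28580453,  1.68259871])}
side {'fov_y': 44.558738859497645, 'cx': 316.47294689312025, 'cy': 244.11440761335106, 'dist_coeffs': array([-0.08304312,  0.        ,  0.        ,  0.        ,  0.        ]), 'R': array([[ 0.90956021, -0.41556788, -0.00188929],
       [-0.23064002, -0.50101334, -0.83414076],
       [ 0.34569555,  0.75913699, -0.55154838]]), 't': array([-0.47660157,  0.13495517,  1.29507712])}
wrist {'fov_y': 63.97355736747058, 'cx': 319.54365893668626, 'cy': 247.6003276185241, 'dist_coeffs': array([-0.03659606,  0.        ,  0.        ,  0.        ,  0.        ]), 'R': array([[ 0.22101381,  0.97526788, -0.00233727],
       [ 0.93444666, -0.21107563,  0.28680398],
       [ 0.27921737, -0.0655717 , -0.95798644]]), 't': array([-0.62356206, -0.03637019,  0.37939631])}
```

View pics/scene0.png

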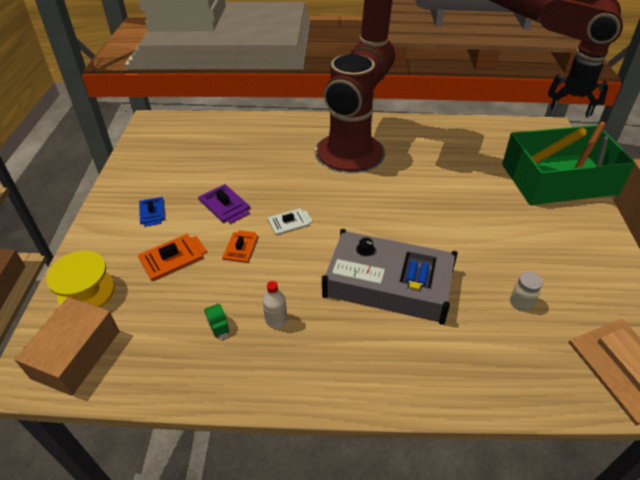

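View pics/side0.png

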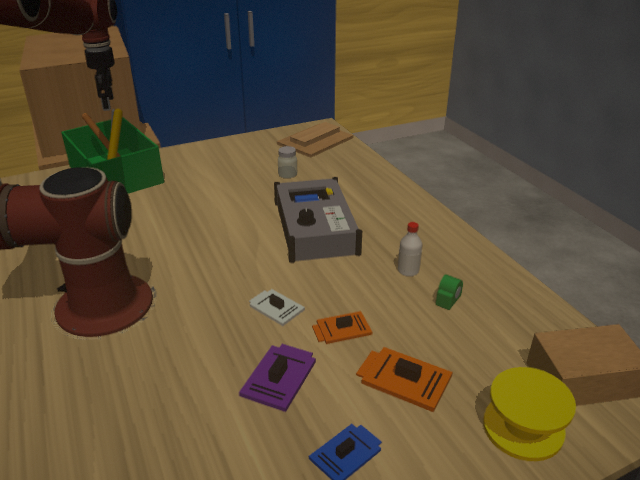

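View pics/wrist0.png

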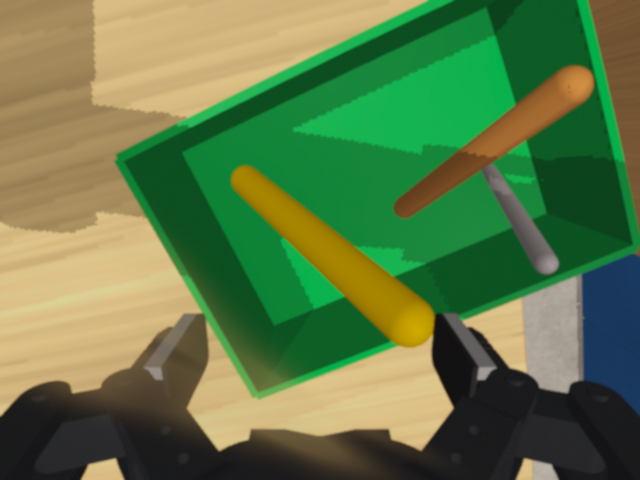

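The scene view shows the small orange cover at about (240,246), the larger one at (170,256), and the radio at (390,272) with its bay on the right. I'll zoom in for the corners.

```bash
cat > h.py <<'E'
import numpy as np, cv2
from plant import manip
from scipy.spatial.transform import Rotation as Rn
def K(c):
    f=240/np.tan(np.radians(c["fov_y"]/2)); return np.array([[f,0,c["cx"]],[0,f,c["cy"]],[0,0,1]])
def ray(c,uv):
    p=cv2.undistortPoints(np.array(uv,float).reshape(-1,1,2),K(c),c["dist_coeffs"]).reshape(-1,2)
    d=np.c_[p,np.ones(len(p))]@c["R"]; o=-c["R"].T@c["t"]; return o,d
def onz(c,uv,z):
    o,d=ray(c,uv); z=np.broadcast_to(z,len(d)); return o+d*((z-o[2])/d[:,2])[:,None]
def proj(c,X):
    r,_=cv2.Rodrigues(c["R"]); return cv2.projectPoints(np.array(X,float).reshape(-1,3),r,c["t"],K(c),c["dist_coeffs"])[0].reshape(-1,2)
def crop(img,x0,y0,w,h,s,name):
    a=img[y0:y0+h,x0:x0+w]; a=cv2.resize(a,None,fx=s,fy=s,interpolation=cv2.INTER_CUBIC); cv2.imwrite(name,a)
E
python3 - <<'E'
import cv2
from h import *
a=cv2.imread("pics/scene0.png"); b=cv2.imread("pics/side0.png")
crop(a,315,220,150,105,5,"pics/s_radio.png"); crop(a,130,215,140,70,5,"pics/s_cov.png")
crop(b,265,170,110,100,6,"pics/d_radio.png"); crop(b,300,290,170,120,4,"pics/d_cov.png")
E
```

```text
(no output)
```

View pics/s_radio.png

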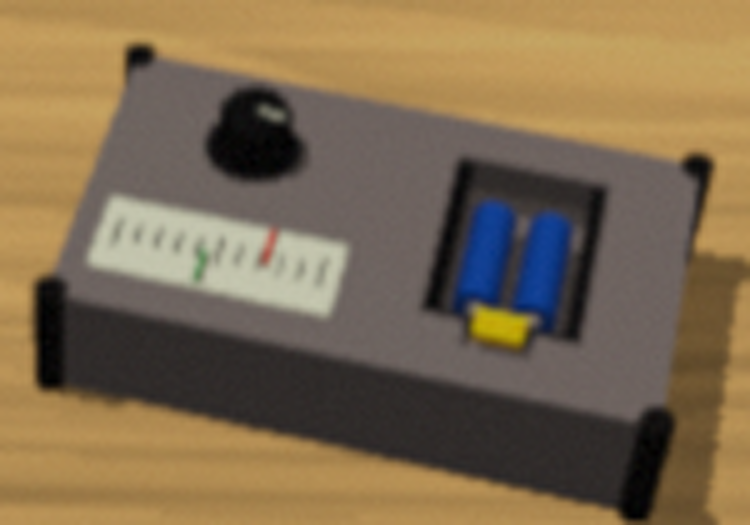

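View pics/s_cov.png

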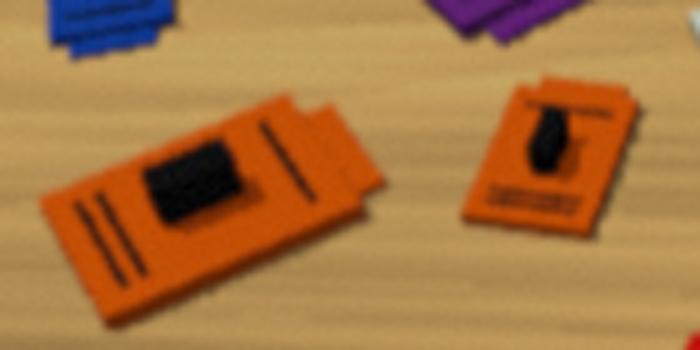

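View pics/d_radio.png

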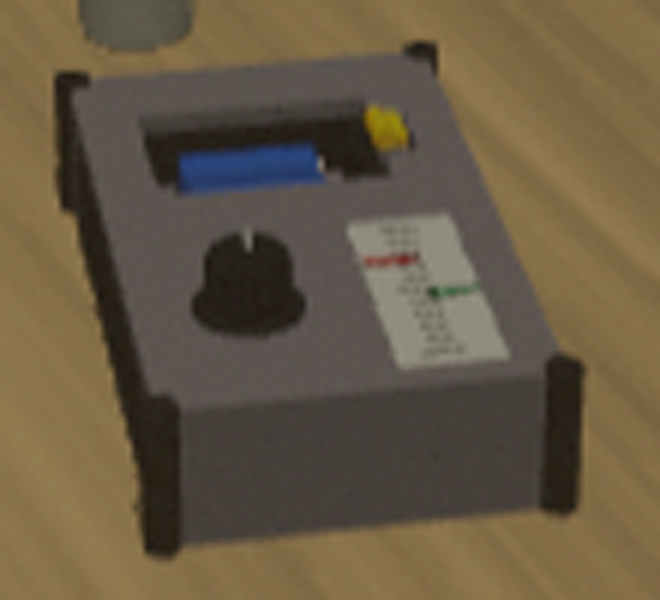

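View pics/d_cov.png

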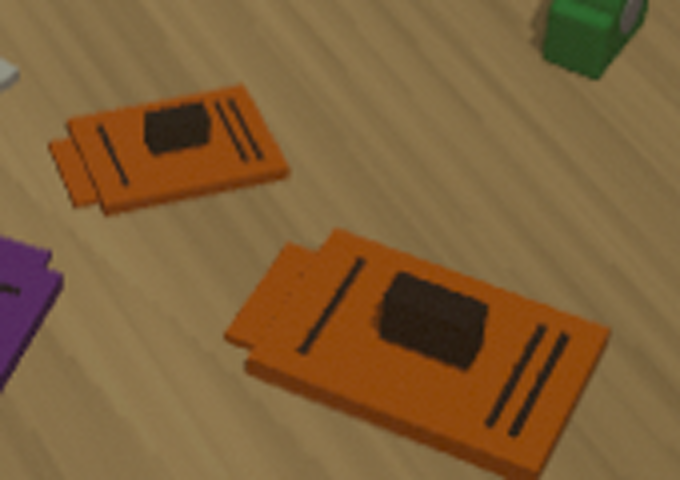

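```bash
cat > fit.py <<'E'
from h import *
from scipy.optimize import least_squares
cs=manip.get_calibration("scene"); cd=manip.get_calibration("side")
def fit(obs,x0):
    def T(p,X):
        c,s=np.cos(p[2]),np.sin(p[2]); X=np.array(X,float)/1000
        return np.c_[p[0]+c*X[:,0]-s*X[:,1],p[1]+s*X[:,0]+c*X[:,1],X[:,2]]
    def r(p):
        return np.concatenate([(proj(c,T(p,[o[0] for o in ob]))-np.array([o[1] for o in ob])).ravel() for c,ob in obs])
    s=least_squares(r,x0,loss="soft_l1"); print(s.x.round(4)); print(r(s.x).reshape(-1,2).round(1).tolist()); return s.x
S=lambda x0,y0,s:(lambda u,v:((u+.5)/s+x0-.5,(v+.5)/s+y0-.5))
a=S(315,220,5); b=S(265,170,6); e=S(130,215,5); f=S(300,290,4)
print("radio")
R=fit([(cs,[((-85,-145,67),a(138,60)),((-85,145,67),a(697,165)),((85,-145,67),a(57,293)),((85,145,67),a(645,420)),((-58,27.5,67),a(467,160)),((-58,102.5,67),a(605,187)),((46.5,102.5,67),a(580,340)),((46.5,27.5,67),a(427,309))]),
 (cd,[((-85,-145,67),b(160,405)),((85,-145,67),b(563,368)),((-85,145,67),b(75,82)),((85,145,67),b(425,55)),((-58,102.5,67),b(143,120)),((46.5,102.5,67),b(365,98))])],[.55,.1,0])
print("cover")
C=fit([(cs,[((-50,-35,8),e(522,88)),((-50,35,8),e(640,103)),((50,35,8),e(594,230)),((50,-35,8),e(463,214)),((-63,-25,3.5),e(545,80)),((-63,25,3.5),e(630,90))]),
 (cd,[((-50,-35,8),f(108,208)),((-50,35,8),f(68,122)),((50,35,8),f(242,87)),((50,-35,8),f(290,170)),((-63,25,3.5),f(50,144)),((-63,-25,3.5),f(75,207))])],[.5,-.25,0])
print("bystanders",onz(cs,[[525,305],[276,325],[219,333]],0).round(3).tolist())
E
python3 fit.py
```

```text
radio
[ 0.5638  0.0972 -0.2491]
[[-0.1, -1.2], [1.3, 0.4], [-2.5, 0.4], [3.5, 2.0], [-1.5, -0.5], [1.1, 0.2], [0.2, 1.3], [-1.2, 0.7], [-0.8, 1.8], [1.4, 1.0], [-1.4, 0.0], [-0.1, -0.6], [-1.1, -0.1], [-0.6, 0.3]]
cover
[ 0.4532 -0.2932 -0.1349]
[[-0.9, -0.5], [0.1, -0.6], [-0.7, 0.6], [-0.3, 0.5], [-0.4, -0.6], [-0.0, -0.5], [-0.4, -0.2], [-0.4, -0.5], [0.4, -0.6], [0.2, -0.5], [-0.4, -0.2], [0.3, -0.3]]
bystanders [[0.623, 0.426, 0.0], [0.699, -0.172, 0.0], [0.727, -0.302, 0.0]]
```

```bash
cat >> h.py <<'E'
def Rz(a): return Rn.from_euler('z',a).as_matrix()
def Ry(a): return Rn.from_euler('y',a).as_matrix()
def cur():
    s=manip.state(); q=s["tool_rot"]; return s,s["tool_pos"],Rn.from_quat([q[1],q[2],q[3],q[0]]).as_matrix()
FL=np.diag([-1.,1,-1])   # tool axes in object axes (tool x=-x, y=y, z=-z)
def delta(p,Rt):
    s,p0,R0=cur()
    print("t",s["time"].round(2),"d",(R0.T@(np.array(p)-p0)).round(4),Rn.from_matrix(R0.T@Rt).as_rotvec().round(4),"f",s["contact_force"].round(1),"w",round(s["gripper_width"],3))
E
python3 -c "
from h import *
delta([.52,.10,.28],Rz(-.249)@FL)"
```

```text
Traceback (most recent call last):
  File "h.py", line 22, in delta
    print("t",s["time"].round(2),"d",(R0.T@(np.array(p)-p0)).round(4),Rn.from_matrix(R0.T@Rt).as_rotvec().round(4),"f",s["contact_force"].round(1),"w",round(s["gripper_width"],3))
              ^^^^^^^^^^^^^^^
AttributeError: 'float' object has no attribute 'round'
```

```bash
sed -i 's/s\["time"\].round(2)/round(s["time"],2)/' h.py
python3 -c "
from h import *
delta([.52,.10,.28],Rz(-.249)@FL)"
```

```text
t 0.15 d [-0.4853 -0.4126 -0.0411] [-0.0016 -0.0002  0.0272] f [ 0.1 -0.6  0.7] w 0.998
```

Request:
step_arm(
  deltas=[
    [-0.485,-0.413,-0.041,0,0,0.027,-1],
    [-0.485,-0.413,-0.041,0,0,0.027,-1],
    [-0.485,-0.413,-0.041,0,0,0.027,-1],
    [-0.485,-0.413,-0.041,0,0,0.027,-1],
    [-0.485,-0.413,-0.041,0,0,0.027,-1],
    [-0.485,-0.413,-0.041,0,0,0.027,-1],
    [-0.485,-0.413,-0.041,0,0,0.027,-1],
    [-0.485,-0.413,-0.041,0,0,0.027,-1],
    [-0.485,-0.413,-0.041,0,0,0.027,-1],
    [-0.485,-0.413,-0.041,0,0,0.027,-1],
    [-0.485,-0.413,-0.041,0,0,0.027,-1],
    [-0.485,-0.413,-0.041,0,0,0.027,-1],
    [-0.485,-0.413,-0.041,0,0,0.027,-1],
    [-0.485,-0.413,-0.041,0,0,0.027,-1],
    [-0.485,-0.413,-0.041,0,0,0.027,-1],
    [-0.485,-0.413,-0.041,0,0,0.027,-1],
    [-0.485,-0.413,-0.041,0,0,0.027,-1],
    [-0.485,-0.413,-0.041,0,0,0.027,-1],
  ],
)

```text
time: 1.95
tool_pos: [0.5192, 0.1011, 0.2803]
tool_rot: [0.0, 0.123, 0.992, 0.0]
contact_force: [0.0, -0.6, -0.0]
gripper_width: 1.004
```

```bash
cat >> h.py <<'E'
import pickle
def shot(n,tag):
    c=manip.get_calibration(n); f=manip.grab_frame(n)[:,:,::-1].copy(); cv2.imwrite(f"pics/{tag}.png",f); pickle.dump(c,open(f"pics/{tag}.pkl","wb")); return c,f
E
python3 -c "
from h import *
delta([.52,.10,.28],Rz(-.249)@FL)
shot('wrist','w1')"
```

```text
t 1.95 d [-0.0011 -0.0009  0.0003] [ 0.0001 -0.      0.002 ] f [ 0.  -0.6 -0. ] w 1.004
```

View pics/w1.png

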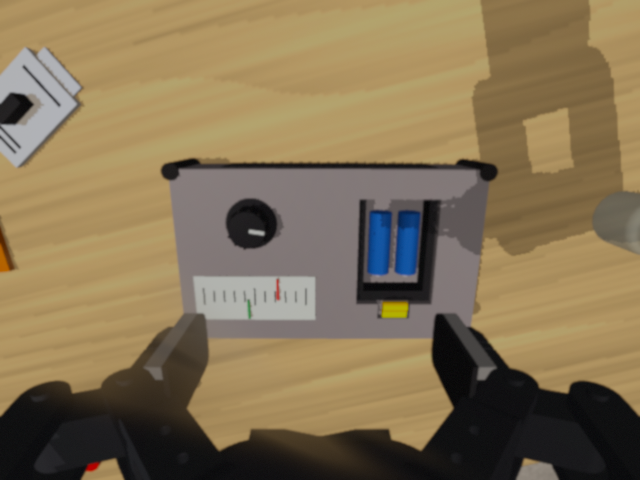

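```bash
python3 -c "
from h import *
a=cv2.imread('pics/w1.png'); crop(a,345,190,110,140,4,'pics/w1b.png'); crop(a,180,190,145,140,5,'pics/w1k.png')"
```

```text
(no output)
```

View pics/w1b.png

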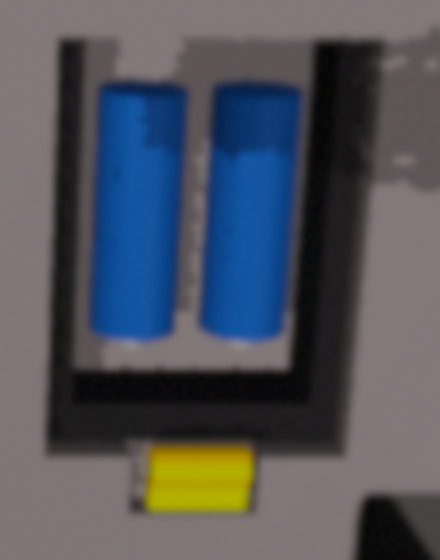

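View pics/w1k.png

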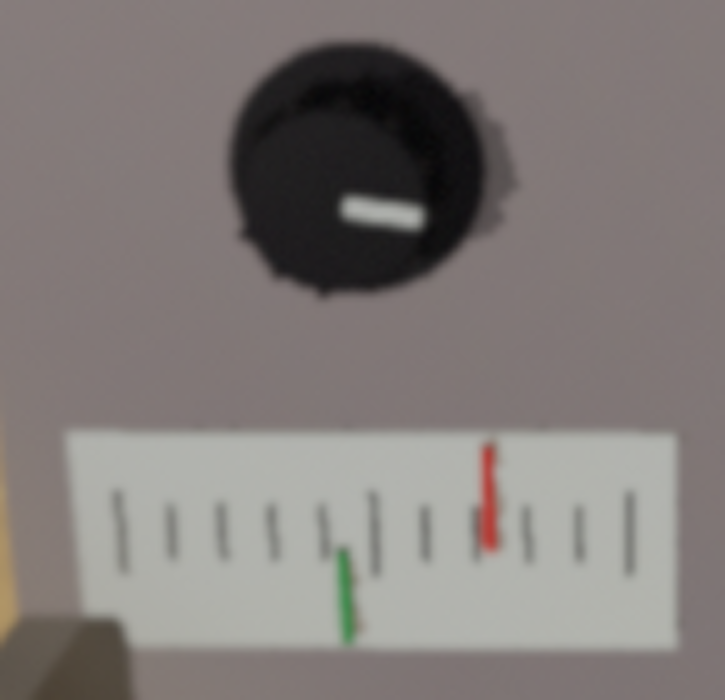

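```bash
cat > m1.py <<'E'
from fit import *
c=pickle.load(open('pics/w1.pkl','rb'))
g=S(345,190,4); k=S(180,190,5)
print("wrist only")
W=fit([(c,[((-58,27.5,67),g(58,40)),((-58,102.5,67),g(383,40)),((46.5,27.5,67),g(47,453)),((46.5,102.5,67),g(343,453)),((85,-145,67),(190,336)),((85,145,67),(476,338))])],R)
p=onz(c,[k(490,549),k(343,549)],.070); 
loc=(p-[W[0],W[1],0])@Rz(W[2]); print("ptr,mark local",loc.round(4), "knob turn",(loc[0,1]-loc[1,1])/.016)
t=onz(c,[k(345,200)],.094); print('knob rough',((t-[W[0],W[1],0])@Rz(W[2])).round(4))
# check scale tick-based
E
python3 m1.py | sed -n '/wrist/,$p'
```

```text
wrist only
[ 0.5624  0.0989 -0.2454]
[[0.2, -0.9], [1.0, -1.0], [0.1, 1.0], [1.6, 0.6], [-3.3, 2.4], [-6.0, -0.4]]
ptr,mark local [[ 0.0402 -0.0499  0.07  ]
 [ 0.0402 -0.0787  0.07  ]] knob turn 1.7983100993089147
knob rough [[-0.036  -0.0698  0.094 ]]
```

```bash
cat >> m1.py <<'E'
print("bay+scale")
W=fit([(c,[((-58,27.5,67),g(58,40)),((-58,102.5,67),g(383,40)),((46.5,27.5,67),g(47,453)),((46.5,102.5,67),g(343,453)),((40,-78.5,70),k(343,549)),((47,65,75.9),g(200,478))])],R)
E
python3 m1.py | sed -n '/bay+/,$p'
```

```text
bay+scale
[ 0.5626  0.0982 -0.2479]
[[-0.4, -0.5], [0.4, -0.3], [-0.7, 1.3], [0.8, 1.2], [-0.6, -0.0], [0.5, -0.6]]
```

```bash
cat >> h.py <<'E'
RP=np.array([.5628,.0980,0.]); RY=-.248
def rad(x,y,z): return RP+Rz(RY)@np.array([x,y,z])/1000
E
python3 -c "
from h import *
print(rad(-35,-72,94)); delta(rad(-35,-72,86),Rz(RY)@FL)
c=pickle.load(open('pics/w1.pkl','rb'))
import numpy as np
print((proj(c,rad(-35,-72,94))-[180,190])*5)
a=[rad(-35+17*np.cos(t),-72+17*np.sin(t),94) for t in np.linspace(0,6.28,60)]
im=cv2.imread('pics/w1.png')
for p in proj(c,a): im[int(round(p[1])),int(round(p[0]))]=(0,0,255)
crop(im,180,190,145,140,5,'pics/w1k2.png')
"
```

```text
[0.51119729 0.03679412 0.094     ]
t 2.0 d [-0.0078 -0.0642  0.1943] [0.     0.0001 0.0008] f [ 0.  -0.1 -0.1] w 1.004
[[326.60211752 205.95059436]]
```

View pics/w1k2.png

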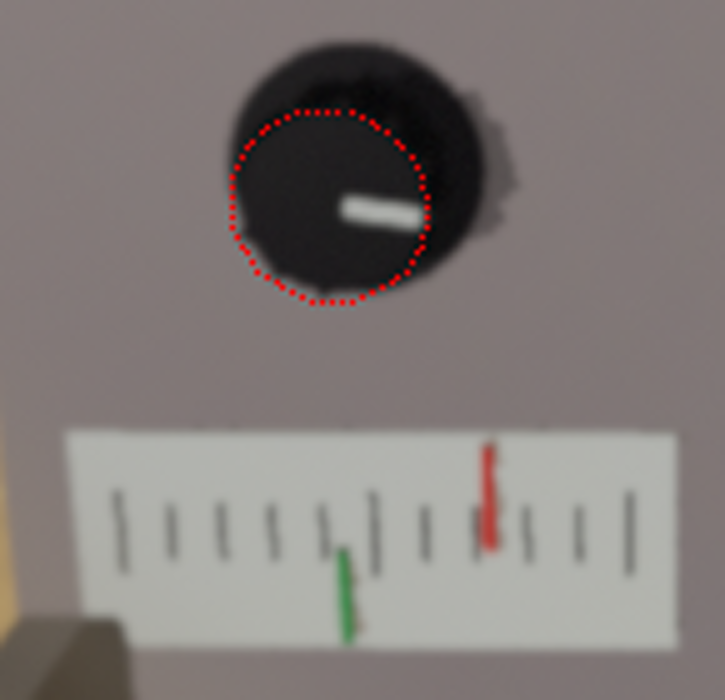

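The projected knob rim (crop around (330,206)) sits on the knob, so the radio pose is good to about 1 mm. Next I lower onto the knob and grip it.

Request:
step_arm(
  deltas=[
    [-0.008,-0.064,0.05,0,0,0,-1],
    [-0.008,-0.064,0.1,0,0,0,-1],
    [-0.008,-0.064,0.14,0,0,0,-1],
    [-0.008,-0.064,0.17,0,0,0,-1],
    [-0.008,-0.064,0.192,0,0,0,-0.3],
    [-0.008,-0.064,0.192,0,0,0,-0.3],
    [-0.008,-0.064,0.192,0,0,0,1],
    [-0.008,-0.064,0.192,0,0,0,1],
    [-0.008,-0.064,0.192,0,0,0,1],
    [-0.008,-0.064,0.192,0,0,0,1],
    [-0.008,-0.064,0.192,0,0,0,1],
    [-0.008,-0.064,0.192,0,0,0,1],
  ],
)

```text
time: 3.2
tool_pos: [0.5133, 0.0368, 0.0909]
tool_rot: [0.002, 0.124, 0.992, 0.001]
contact_force: [-1.3, 4.8, 6.7]
gripper_width: 0.363
```

Request:
step_arm(
  deltas=[
    [0,0,0,0,0,0.12,1],
    [0,0,0,0,0,0.24,1],
    [0,0,0,0,0,0.36,1],
    [0,0,0,0,0,0.48,1],
    [0,0,0,0,0,0.6,1],
    [0,0,0,0,0,0.72,1],
    [0,0,0,0,0,0.84,1],
    [0,0,0,0,0,0.96,1],
    [0,0,0,0,0,1.08,1],
    [0,0,0,0,0,1.2,1],
    [0,0,0,0,0,1.32,1],
    [0,0,0,0,0,1.44,1],
    [0,0,0,0,0,1.56,1],
    [0,0,0,0,0,1.68,1],
    [0,0,0,0,0,1.8,1],
    [0,0,0,0,0,1.8,1],
    [0,0,0,0,0,1.8,1],
  ],
)

```text
time: 4.9
tool_pos: [0.5103, 0.0356, 0.0908]
tool_rot: [-0.001, 0.854, 0.52, -0.003]
contact_force: [-13.2, -0.6, 15.8]
gripper_width: 0.367
```

```bash
python3 -c "
from h import *
c,f=shot('scene','s2'); crop(f,325,245,80,50,9,'pics/s2c.png')
c,f=shot('side','d2'); crop(f,310,195,60,50,10,'pics/d2c.png');shot('wrist','w2')"
```

```text
(no output)
```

View pics/s2c.png

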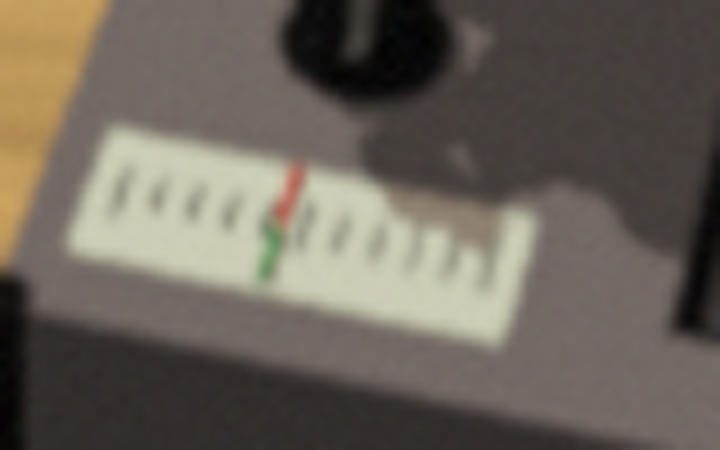

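View pics/d2c.png

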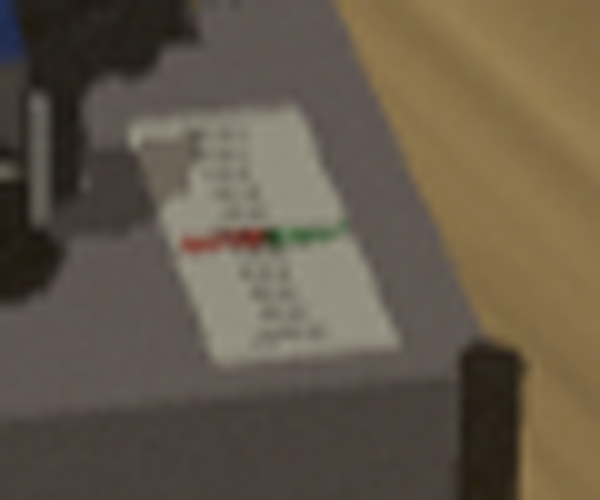

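View pics/w2.png

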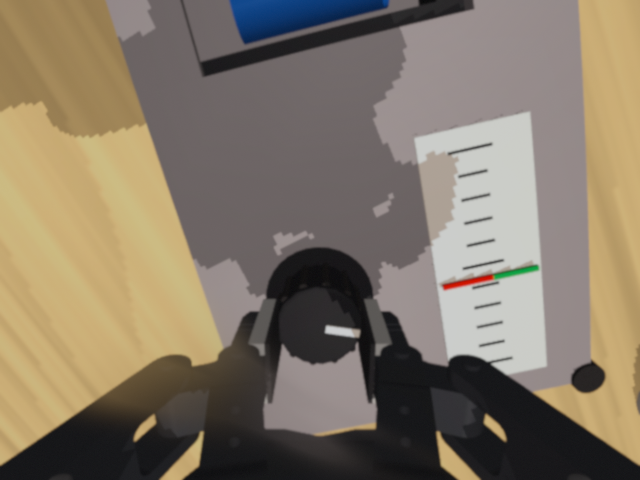

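The wrist view shows the red pointer (445–490, ~280) collinear with the green mark (495–540, ~270). I release and rise.

Request:
step_arm(
  deltas=[
    [0,0,0,0,0,0,0.0],
    [0,0,0,0,0,0,-0.5],
    [0,0,0,0,0,0,-0.5],
    [0,0,-0.04,0,0,0,-0.5],
    [0,0,-0.09,0,0,0,-1],
    [0,0,-0.12,0,0,0,-1],
  ],
)

```text
time: 5.65
tool_pos: [0.5131, 0.0359, 0.2122]
tool_rot: [0.002, 0.854, 0.52, 0.002]
contact_force: [1.8, -0.2, 0.7]
gripper_width: 0.996
```

```bash
python3 -c "
from h import *
c,f=shot('wrist','w3'); 
delta([.4532,-.2932,.12],Rz(-.135)@FL)"
```

```text
t 5.7 d [-0.3213  0.0947  0.0972] [ 0.0129  0.0084 -1.9137] f [1.7 0.5 3.5] w 1.002
```

View pics/w3.png

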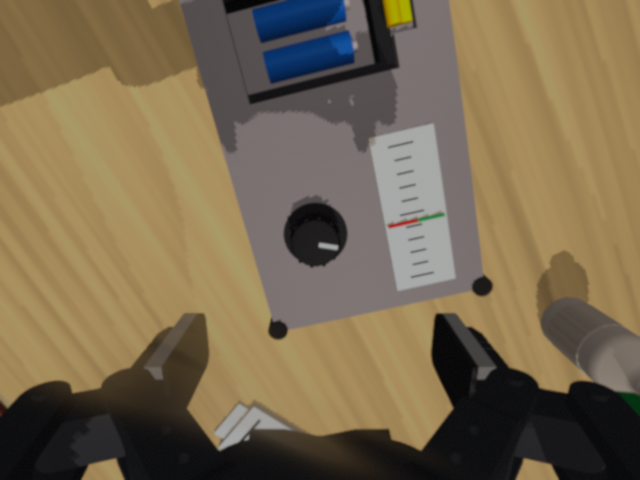

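The pointer is still aligned after release (wrist view, around (418,220)). On to the cover.

Request:
step_arm(
  deltas=[
    [-0.321,0.095,0.04,0.013,0.008,-1.914,-1],
    [-0.321,0.095,0.04,0.013,0.008,-1.914,-1],
    [-0.321,0.095,0.04,0.013,0.008,-1.914,-1],
    [-0.321,0.095,0.04,0.013,0.008,-1.914,-1],
    [-0.321,0.095,0.04,0.013,0.008,-1.914,-1],
    [-0.321,0.095,0.04,0.013,0.008,-1.914,-1],
    [-0.321,0.095,0.04,0.013,0.008,-1.914,-1],
    [-0.321,0.095,0.04,0.013,0.008,-1.914,-1],
    [-0.321,0.095,0.04,0.013,0.008,-1.914,-1],
    [-0.321,0.095,0.04,0.013,0.008,-1.914,-1],
    [-0.321,0.095,0.04,0.013,0.008,-1.914,-1],
    [-0.321,0.095,0.04,0.013,0.008,-1.914,-1],
    [-0.321,0.095,0.04,0.013,0.008,-1.914,-1],
    [-0.321,0.095,0.04,0.013,0.008,-1.914,-1],
    [-0.321,0.095,0.04,0.013,0.008,-1.914,-1],
    [-0.321,0.095,0.04,0.013,0.008,-1.914,-1],
    [-0.321,0.095,0.04,0.013,0.008,-1.914,-1],
  ],
)

```text
time: 7.4
tool_pos: [0.4484, -0.2926, 0.1681]
tool_rot: [-0.007, 0.068, 0.998, 0.0]
contact_force: [0.6, -1.1, 1.1]
gripper_width: 0.996
```

```bash
python3 -c "
from h import *
c,f=shot('wrist','w4'); 
delta([.4532,-.2932,.12],Rz(-.135)@FL); print(cur()[0]['joint_pos'])"
```

```text
t 7.45 d [-0.0054  0.0001  0.0481] [-0.0008 -0.0131 -0.0006] f [-0.8 -0.6  0.1] w 1.001
[-0.71321423 -0.09955858  1.88362506 -0.00803869  1.36805037 -2.14673819]
```

View pics/w4.png

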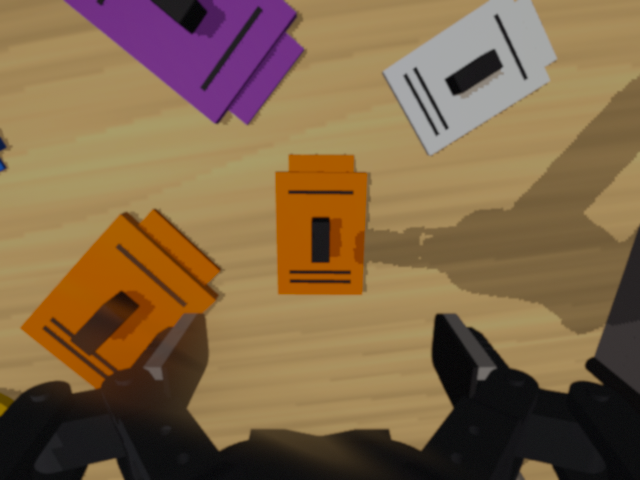

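```bash
cat > m2.py <<'E'
from fit import *
c=pickle.load(open('pics/w4.pkl','rb'))
print("wrist")
W=fit([(c,[((-50,-35,8),(275.5,171.5)),((-50,35,8),(369,171.5)),((50,35,8),(363,294.5)),((50,-35,8),(278.5,293.5)),((-63,-25,3.5),(288.5,154)),((-63,25,3.5),(355,154)),((-16,-7,28),(313,216)),((-16,7,28),(329.5,216)),((16,-7,28),(312,262)),((16,7,28),(328.5,262))])],C)
delta([W[0],W[1],.019],Rz(W[2])@FL)
E
python3 m2.py | sed -n '/wrist/,$p'
```

```text
wrist
[ 0.451  -0.2922 -0.1446]
[[0.0, -0.8], [-1.1, -0.0], [-0.1, -0.5], [-0.1, -0.1], [0.5, -1.0], [-0.2, -0.5], [-1.2, 4.4], [1.5, 4.6], [-0.2, 0.1], [1.8, 0.2]]
t 7.45 d [-0.0044  0.0009  0.1491] [-0.0009 -0.0131  0.009 ] f [-0.8 -0.6  0.1] w 1.001
```

Request:
step_arm(
  deltas=[
    [-0.004,0.001,0.05,0,-0.013,0.009,-1],
    [-0.004,0.001,0.09,0,-0.013,0.009,-0.4],
    [-0.004,0.001,0.12,0,-0.013,0.009,-0.4],
    [-0.004,0.001,0.14,0,-0.013,0.009,-0.4],
    [-0.004,0.001,0.148,0,-0.013,0.009,-0.4],
    [-0.004,0.001,0.148,0,-0.013,0.009,-0.4],
    [-0.004,0.001,0.148,0,-0.013,0.009,1],
    [-0.004,0.001,0.148,0,-0.013,0.009,1],
    [-0.004,0.001,0.148,0,-0.013,0.009,1],
    [-0.004,0.001,0.148,0,-0.013,0.009,1],
    [-0.004,0.001,0.148,0,-0.013,0.009,1],
    [-0.004,0.001,0.148,0,-0.013,0.009,1],
    [-0.004,0.001,0.148,0,-0.013,0.009,1],
  ],
)

```text
time: 8.75
tool_pos: [0.4516, -0.2929, 0.0219]
tool_rot: [0.001, 0.072, 0.997, -0.001]
contact_force: [-0.4, -0.0, 6.5]
gripper_width: 0.142
```

```bash
python3 -c "
from h import *
delta([.451,-.2922,.019],Rz(-.1446)@FL)"
```

```text
t 8.75 d [0.0007 0.0006 0.0029] [-0.0024  0.0022  0.0008] f [-0.4 -0.   6.5] w 0.142
```

Request:
step_arm(
  deltas=[
    [0,0,-0.03,0,0,0,1],
    [0,0,-0.07,0,0,0,1],
    [0,0,-0.12,0,0,0,1],
    [0,0,-0.16,0,0,0,1],
    [0,0,-0.18,0,0,0,1],
    [0,0,-0.18,0,0,0,1],
  ],
)

```text
time: 9.35
tool_pos: [0.4523, -0.2932, 0.2046]
tool_rot: [0.003, 0.072, 0.997, -0.003]
contact_force: [0.0, -0.8, -1.2]
gripper_width: 0.15
```

```bash
cat >> h.py <<'E'
TC=np.array([0,0,21.9])   # TCP in cover frame, mm
def tgt(cx,cz,th,back=0,up=0,dy=0):
    """tool pose so cover corner (-50,0,0) is at radio (cx,65,cz), tilt th"""
    Rl=Ry(-th); o=np.array([cx,65+dy,cz+up])+Rl@np.array([50+back,0,0])
    return rad(*(o+Rl@TC)), Rz(RY)@Rl@FL
E
python3 -c "
from h import *
shot('wrist','w5');c,f=shot('scene','s5');crop(f,180,150,120,120,6,'pics/s5c.png');shot('side','d5')
delta(*tgt(-53,59,.4,25,70))"
```

```text
t 9.5 d [-0.0705  0.4651  0.0198] [ 0.0217 -0.4026  0.1027] f [ 0.6 -0.2 -2.8] w 0.14
```

View pics/w5.png

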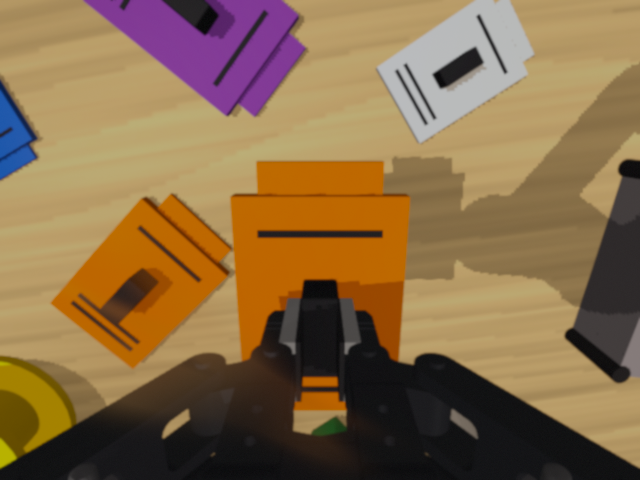

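View pics/d5.png

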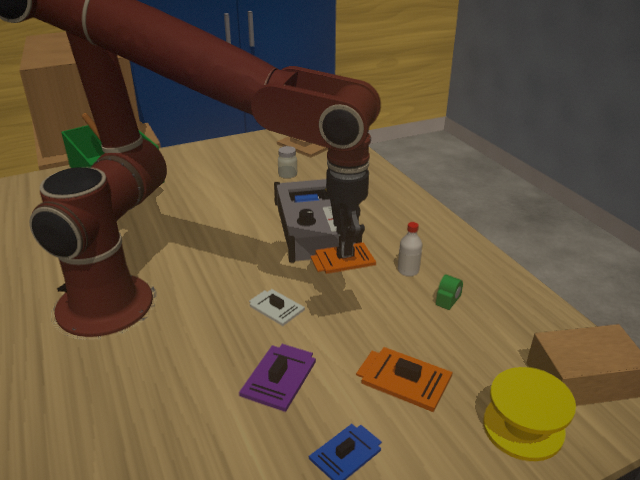

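```bash
cat > m3.py <<'E'
from h import *
from scipy.optimize import least_squares
c=pickle.load(open('pics/w5.pkl','rb')); s,p0,R0=cur()
X=np.array([(-50,-35,8),(-50,35,8),(-63,-25,3.5),(-63,25,3.5),(-16,-7,28),(-16,7,28)])/1000.
U=np.array([(231,196),(409,196),(257,161.5),(383.5,161.5),(303,281),(336.5,281)])
def T(p):
    Rc=R0@FL.T@Rn.from_rotvec(p[3:]).as_matrix()   # cover rot = tool rot*FL^-1*dR
    o=p0+R0@FL.T@(p[:3]/1000)
    return o+X@Rc.T
r=lambda p:np.r_[(proj(c,T(p))-U).ravel(),(p[2]+21.9)*.5]
q=least_squares(r,[0,0,-21.9,0,0,0]).x; print(q.round(4)); print(r(q).round(1))
E
python3 m3.py
```

```text
[ 3.68250e+00 -2.02580e+00 -1.25757e+01 -1.90000e-03 -2.24400e-01
 -6.00000e-04]
[ 3.4 -3.4 -3.2 -3.3  3.2  0.5 -3.5  0.5 -2.6  2.4  2.6  2.5  4.7]
```

```bash
python3 - <<'E'
from h import *
s,p0,R0=cur(); print(p0,R0.round(3).tolist())
c,f=shot('wrist','w6'); pickle.dump((p0,R0),open('pics/w6p.pkl','wb'))
c0=pickle.load(open('pics/w5.pkl','rb'))
cc=lambda c:-c["R"].T@c["t"]
print(cc(c),cc(c0), R0.T@(cc(c)-p0), (R0.T@c["R"].T).round(3).tolist())
crop(f,215,140,210,150,3,'pics/w6c.png')
E
```

```text
[ 0.4497083  -0.29105237  0.19794383] [[-0.99, 0.143, -0.003], [0.143, 0.99, 0.001], [0.003, 0.001, -1.0]]
[ 0.37751807 -0.28095471  0.33238938] [ 0.37891749 -0.28210582  0.33834221] [ 0.07328803 -0.00020873 -0.13423046] [[-0.001, -0.958, -0.287], [1.0, -0.001, -0.001], [0.0, -0.287, 0.958]]
```

View pics/w6c.png

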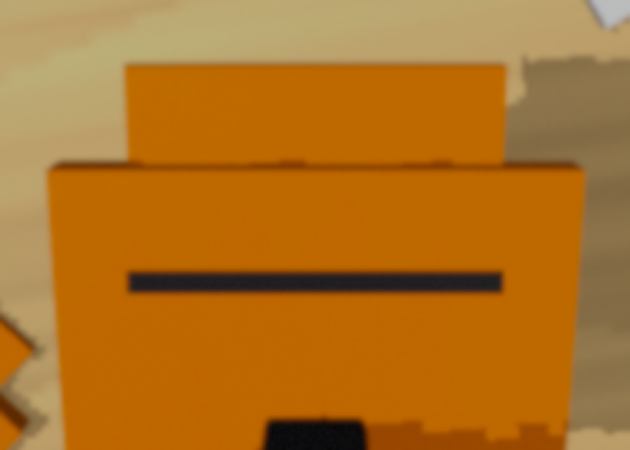

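```bash
cat > m3.py <<'E'
from h import *
from scipy.optimize import least_squares
c=pickle.load(open('pics/w6.pkl','rb')); p0,R0=pickle.load(open('pics/w6p.pkl','rb'))
X=np.array([(-50,-35,8),(-50,35,8),(-63,-25,3.5),(-63,25,3.5),(-16,-7,28),(-16,7,28)])/1000.
U=np.array([(50,171),(584,171),(125,66),(506,66),(268,422),(362,422)])/3.+[215,140]
def T(p):
    Rc=R0@FL.T@Rn.from_rotvec(p[3:]).as_matrix()
    o=p0+R0@FL.T@(p[:3]/1000)
    return o+X@Rc.T
def run(w,zp):
    r=lambda p:np.r_[(proj(c,T(p))-U).ravel(),(p[2]-zp)*w]
    q=least_squares(r,[0,0,-21.9,0,0,0]).x; print(q.round(3)); print(r(q).round(1))
run(.5,-21.9);run(0,0)
f=lambda p:(proj(c,T(np.array(p)))-U).round(1).tolist()
print(f([0,0,-21.9,0,0,0]));print(f([0,0,-17,0,0,0]))
E
python3 m3.py
```

```text
[ 4.9800e-01 -2.1000e-02 -1.5178e+01  5.0000e-03 -2.6700e-01 -1.0000e-03]
[ 2.3 -3.7 -2.8 -3.8  3.6  1.2 -3.1  1.1 -4.1  2.2  4.1  2.2  3.4]
[-3.62e-01 -3.80e-02 -8.70e+00  5.00e-03 -3.32e-01 -1.00e-03]
[ 0.4 -3.5 -1.  -3.5  2.7  2.  -2.2  1.9 -4.9  1.4  5.   1.4 -0. ]
[[-1.6, -1.4], [0.9, -1.6], [-0.6, -1.5], [0.8, -1.7], [-3.2, 16.9], [4.1, 16.9]]
[[-4.5, 0.6], [3.9, 0.5], [-2.7, -0.6], [2.9, -0.8], [-3.9, 22.7], [4.8, 22.6]]
```

```bash
sed -i 's/^TC=.*/TC=np.array([-.6,0,22.4])/' h.py; python3 -c "
from h import *
print(tgt(-53,59,.4,25,70)[0])
delta(*tgt(-53,59,.4,25,70))"
```

```text
[0.58535107 0.1593412  0.17860449]
t 9.55 d [-0.07    0.465   0.0192] [ 0.0222 -0.4036  0.1026] f [-0.4  0.7 -0.5] w 0.145
```

Request:
step_arm(
  deltas=[
    [-0.07,0.465,0.005,0.022,-0.404,0.103,1],
    [-0.07,0.465,0.005,0.022,-0.404,0.103,1],
    [-0.07,0.465,0.005,0.022,-0.404,0.103,1],
    [-0.07,0.465,0.005,0.022,-0.404,0.103,1],
    [-0.07,0.465,0.005,0.022,-0.404,0.103,1],
    [-0.07,0.465,0.005,0.022,-0.404,0.103,1],
    [-0.07,0.465,0.005,0.022,-0.404,0.103,1],
    [-0.07,0.465,0.005,0.022,-0.404,0.103,1],
    [-0.07,0.465,0.005,0.022,-0.404,0.103,1],
    [-0.07,0.465,0.005,0.022,-0.404,0.103,1],
    [-0.07,0.465,0.019,0.022,-0.404,0.103,1],
    [-0.07,0.465,0.019,0.022,-0.404,0.103,1],
    [-0.07,0.465,0.019,0.022,-0.404,0.103,1],
    [-0.07,0.465,0.019,0.022,-0.404,0.103,1],
    [-0.07,0.465,0.019,0.022,-0.404,0.103,1],
  ],
)

```text
time: 11.05
tool_pos: [0.5867, 0.1572, 0.1813]
tool_rot: [0.2, 0.122, 0.972, -0.026]
contact_force: [-0.9, 0.4, -1.9]
gripper_width: 0.146
```

```bash
python3 -c "
from h import *
delta(*tgt(-53,59,.4,25,70))
delta(*tgt(-53,59,.4,25,20))
shot('wrist','w7')
print(cur()[0]['joint_pos'].round(2))
delta(*tgt(-53,59,.4,25,20))
"
```

```text
t 11.05 d [0.0027 0.0018 0.0017] [-0.0021  0.0051 -0.0013] f [-0.9  0.4 -1.9] w 0.146
t 11.05 d [0.0224 0.0018 0.0477] [-0.0021  0.0051 -0.0013] f [-0.9  0.4 -1.9] w 0.146
[ 0.22 -0.15  1.94 -0.22  0.99 -1.01]
t 11.1 d [0.0225 0.0016 0.0478] [-0.0019  0.0053 -0.0011] f [-0.2 -0.  -1.5] w 0.148
```

View pics/w7.png

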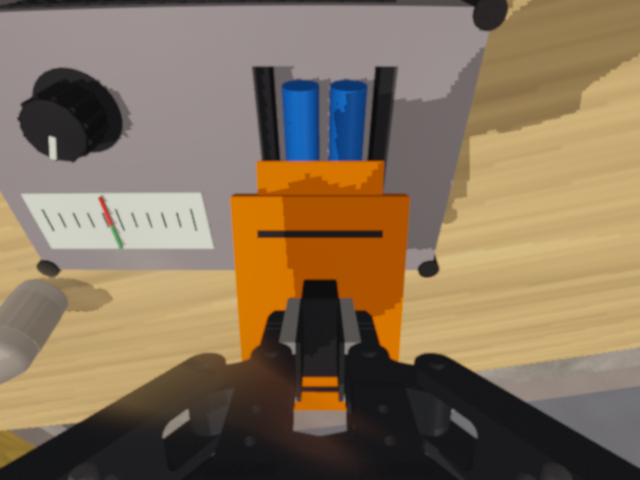

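```bash
python3 -c "
from h import *
c=pickle.load(open('pics/w7.pkl','rb')); im=cv2.imread('pics/w7.png')
P=[rad(-58,27.5,67),rad(-58,102.5,67)]; print(proj(c,P))
s,p0,R0=cur()
L=[p0+R0@FL.T@(np.array(x)-TC)/1000 for x in [(-63,-25,3.5),(-63,25,3.5),(-50,-35,8),(-50,35,8)]]; print(proj(c,L))
crop(im,230,50,190,150,4,'pics/w7c.png')"
```

```text
[[250.42445108  66.78870614]
 [397.07334069  66.4569561 ]]
[[256.90140903 162.56930298]
 [384.83102417 162.47155808]
 [230.98233944 197.54293933]
 [410.81621389 197.42254005]]
```

View pics/w7c.png

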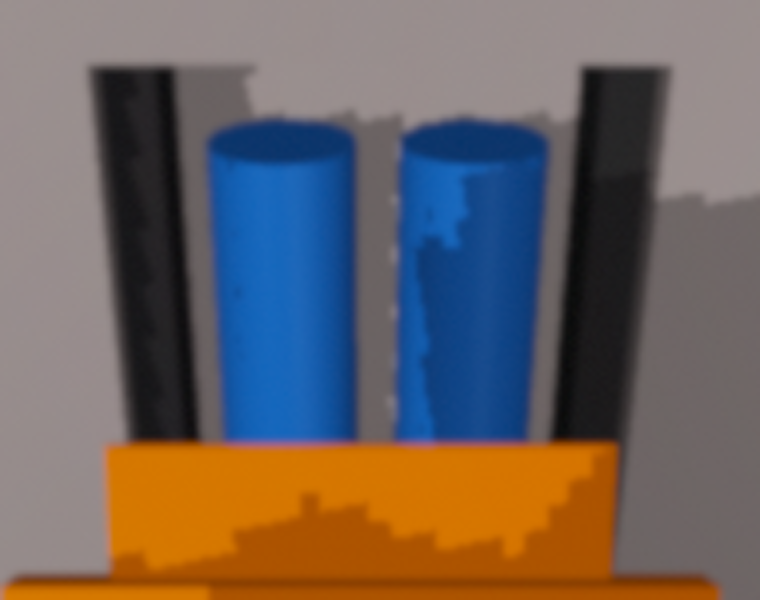

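Request:
step_arm(
  deltas=[
    [0.006,0.002,0.012,-0.002,0.005,0,1],
    [0.012,0.002,0.024,-0.002,0.005,0,1],
    [0.018,0.002,0.036,-0.002,0.005,0,1],
    [0.022,0.002,0.048,-0.002,0.005,0,1],
    [0.022,0.002,0.048,-0.002,0.005,0,1],
    [0.022,0.002,0.048,-0.002,0.005,0,1],
    [0.022,0.002,0.048,-0.002,0.005,0,1],
    [0.022,0.002,0.048,-0.002,0.005,0,1],
  ],
)

```text
time: 11.9
tool_pos: [0.5864, 0.1606, 0.1292]
tool_rot: [0.198, 0.121, 0.972, -0.024]
contact_force: [-0.3, 0.2, -0.9]
gripper_width: 0.147
```

```bash
python3 -c "
from h import *
delta(*tgt(-53,59,.4,25,1,.5))
shot('wrist','w8')
"
```

```text
t 11.9 d [ 0.0082 -0.001   0.0177] [0.001  0.0011 0.0001] f [-0.3  0.2 -0.9] w 0.147
```

View pics/w8.png

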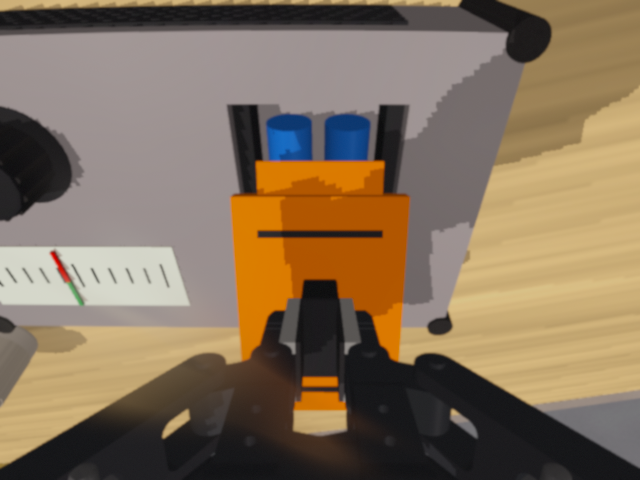

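Well lined up: the lip's centre is at 320 px, the bay's about 318 at the bar. I lower further.

Request:
step_arm(
  deltas=[
    [0.002,-0.001,0.005,0,0,0,1],
    [0.004,-0.001,0.01,0,0,0,1],
    [0.006,-0.001,0.014,0,0,0,1],
    [0.008,-0.001,0.0175,0,0,0,1],
    [0.008,-0.001,0.0175,0,0,0,1],
    [0.008,-0.001,0.0175,0,0,0,1],
    [0.008,-0.001,0.0175,0,0,0,1],
  ],
)

```text
time: 12.65
tool_pos: [0.5851, 0.1597, 0.1091]
tool_rot: [0.197, 0.121, 0.973, -0.024]
contact_force: [-0.4, 0.5, -0.8]
gripper_width: 0.14
```

```bash
python3 -c "
from h import *
delta(*tgt(-53,59,.4,25,0,.5))
delta(*tgt(-53,59,.4,0,0,.5))
c,f=shot('wrist','w9');c,f=shot('side','d9');crop(f,265,130,130,110,6,'pics/d9c.png')
print(cur()[1])
"
```

```text
t 12.65 d [-0.0001  0.0002  0.0006] [ 0.0005 -0.0001  0.0003] f [-0.4  0.5 -0.8] w 0.14
t 12.65 d [0.0249 0.0002 0.0006] [ 0.0005 -0.0001  0.0003] f [-0.4  0.5 -0.8] w 0.14
[0.58518538 0.15968145 0.10926334]
```

View pics/w9.png

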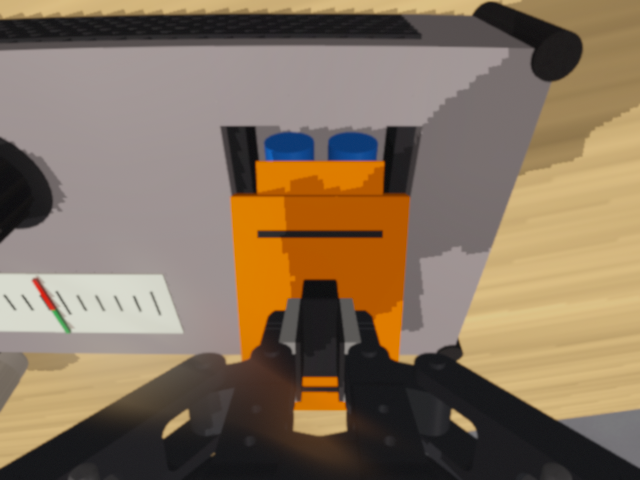

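View pics/d9c.png

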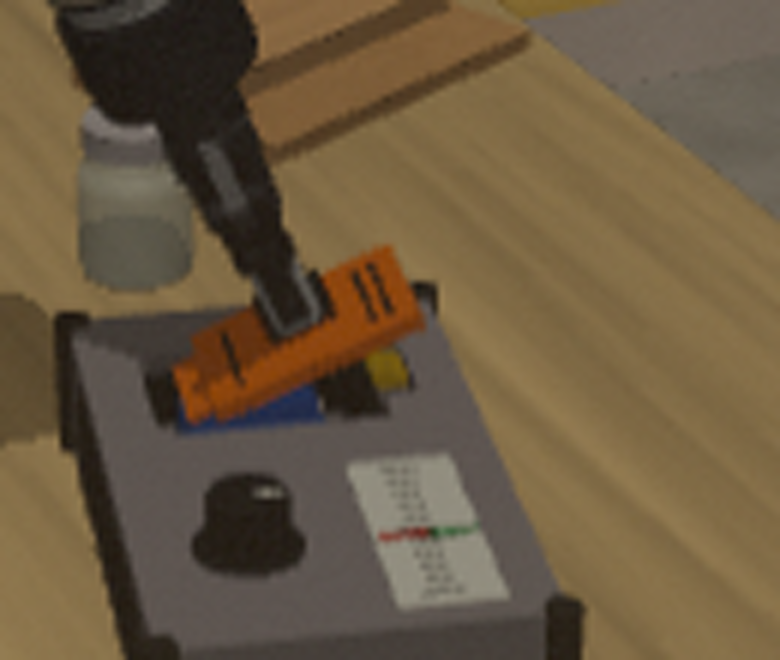

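Request:
step_arm(
  deltas=[
    [0.004,0,0,0,0,0,1],
    [0.008,0,0,0,0,0,1],
    [0.011,0,0,0,0,0,1],
    [0.014,0,0,0,0,0,1],
    [0.016,0,0,0,0,0,1],
    [0.018,0,0,0,0,0,1],
    [0.018,0,0,0,0,0,1],
  ],
)

```text
time: 13.45
tool_pos: [0.5686, 0.1637, 0.1017]
tool_rot: [0.197, 0.121, 0.973, -0.024]
contact_force: [-0.5, -0.3, -0.5]
gripper_width: 0.147
```

```bash
python3 -c "
from h import *
delta(*tgt(-53,59,.4,0,0,.5))
c,f=shot('wrist','w10')
"
```

```text
t 13.45 d [0.0063 0.0003 0.0004] [ 0.0002 -0.0007  0.0005] f [-0.5 -0.3 -0.5] w 0.147
```

View pics/w10.png

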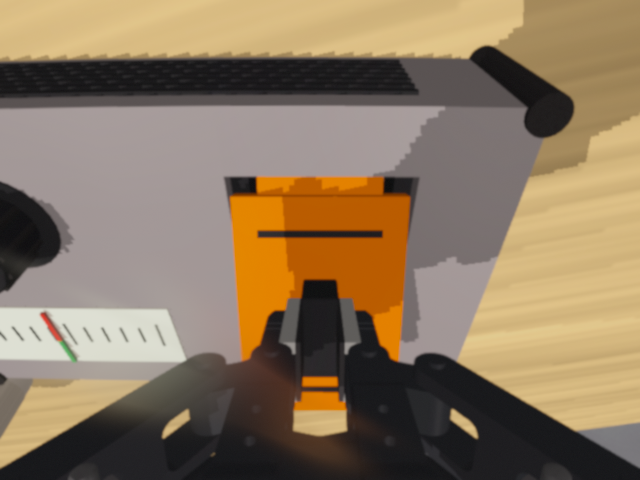

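Request:
step_arm(
  deltas=[
    [0.002,0,0,0,0,0,1],
    [0.004,0,0,0,0,0,1],
    [0.005,0,0,0,0,0,1],
    [0.005,0,0,0,0,0,1],
    [0.005,0,0,0,0,0,1],
  ],
)

```text
time: 14.0
tool_pos: [0.5644, 0.1648, 0.0999]
tool_rot: [0.197, 0.121, 0.973, -0.024]
contact_force: [0.1, -0.4, -1.0]
gripper_width: 0.145
```

```bash
python3 -c "
from h import *
for a in [(-53,59,.4),(-53.3,59,.3),(-53.7,58.7,.2),(-54.,58.5,.12),(-54.3,58.3,.05),(-54.6,57.5,.0),(-54.6,55.5,.0)]: delta(*tgt(*a,0,0,.5))
c,f=shot('wrist','w11')
c,f=shot('side','d11');crop(f,265,130,130,110,6,'pics/d11c.png')
"
```

```text
t 14.0 d [0.0016 0.0003 0.0004] [ 0.0003 -0.0004  0.0004] f [ 0.1 -0.4 -1. ] w 0.145
t 14.0 d [-0.0001  0.0003  0.0053] [0.0003 0.0996 0.0004] f [ 0.1 -0.4 -1. ] w 0.145
t 14.0 d [-0.0011  0.0003  0.0107] [0.0003 0.1996 0.0004] f [ 0.1 -0.4 -1. ] w 0.145
t 14.0 d [-0.0015  0.0003  0.015 ] [2.000e-04 2.796e-01 4.000e-04] f [ 0.1 -0.4 -1. ] w 0.145
t 14.0 d [-0.0016  0.0003  0.0189] [2.000e-04 3.496e-01 4.000e-04] f [ 0.1 -0.4 -1. ] w 0.145
t 14.0 d [-0.0011  0.0003  0.0222] [2.000e-04 3.996e-01 4.000e-04] f [ 0.1 -0.4 -1. ] w 0.145
t 14.0 d [-0.0004  0.0003  0.024 ] [2.000e-04 3.996e-01 4.000e-04] f [ 0.1 -0.4 -1. ] w 0.145
```

View pics/w11.png

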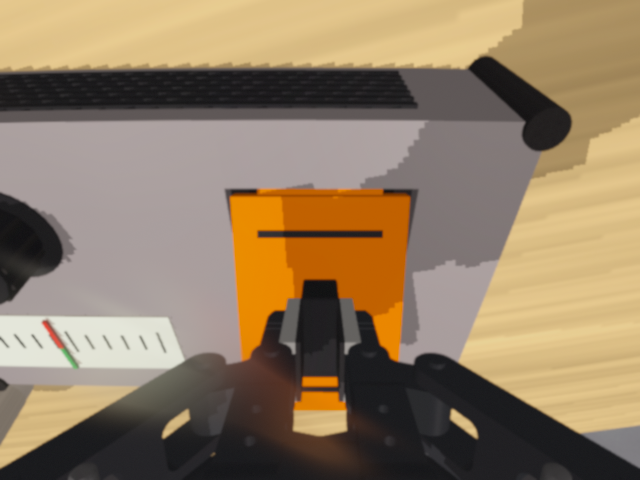

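View pics/d11c.png

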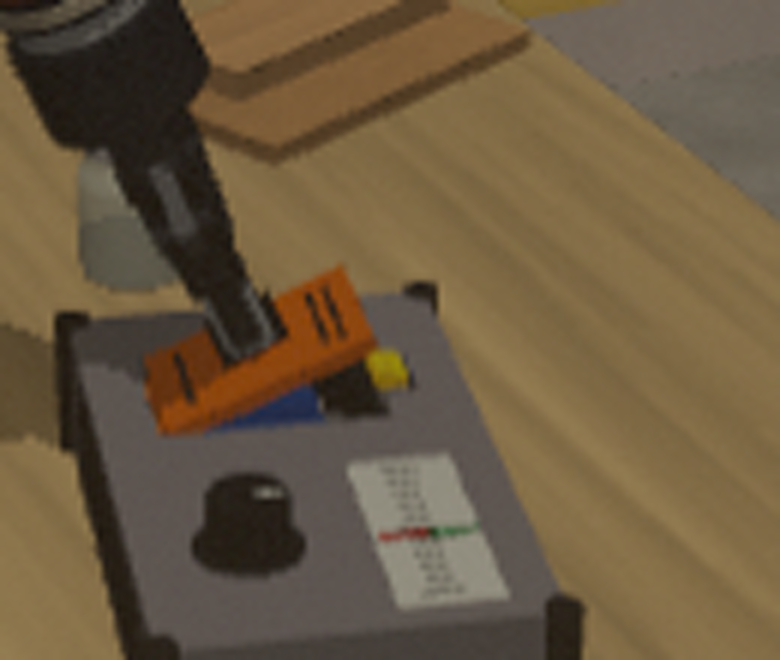

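Request:
step_arm(
  deltas=[
    [0.001,0,0.001,0,0.03,0,1],
    [0.001,0,0.003,0,0.06,0,1],
    [0,0,0.005,0,0.1,0,1],
    [0,0,0.007,0,0.13,0,1],
    [-0.001,0,0.009,0,0.17,0,1],
    [-0.001,0,0.0105,0,0.2,0,1],
    [-0.001,0,0.0105,0,0.2,0,1],
    [-0.001,0,0.0105,0,0.2,0,1],
  ],
)

```text
time: 14.9
tool_pos: [0.5693, 0.1635, 0.0904]
tool_rot: [0.099, 0.123, 0.987, -0.012]
contact_force: [-0.9, 0.3, -1.0]
gripper_width: 0.144
```

```bash
python3 -c "
from h import *
for a in [(-53.7,58.7,.2),(-54.,58.5,.12),(-54.3,58.3,.05),(-54.6,57.5,.0),(-54.6,55.5,.0)]: delta(*tgt(*a,0,0,.5))
c,f=shot('wrist','w12')
c,f=shot('side','d12');crop(f,265,130,130,110,6,'pics/d12c.png')
"
```

```text
t 14.9 d [-0.      0.0004 -0.    ] [-0.     -0.0007  0.0002] f [-0.9  0.3 -1. ] w 0.144
t 14.9 d [-0.0013  0.0004  0.0041] [-0.      0.0793  0.0002] f [-0.9  0.3 -1. ] w 0.144
t 14.9 d [-0.0022  0.0004  0.0079] [-0.      0.1493  0.0002] f [-0.9  0.3 -1. ] w 0.144
t 14.9 d [-0.0024  0.0004  0.0112] [-0.      0.1993  0.0002] f [-0.9  0.3 -1. ] w 0.144
t 14.9 d [-0.002   0.0004  0.0132] [-0.      0.1993  0.0002] f [-0.9  0.3 -1. ] w 0.144
```

View pics/w12.png

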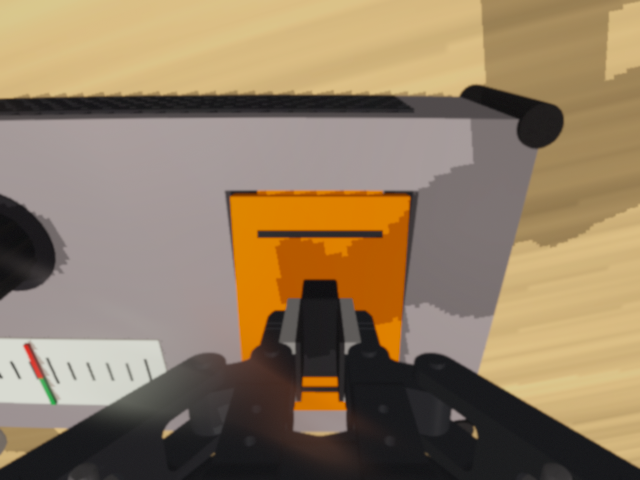

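View pics/d12c.png

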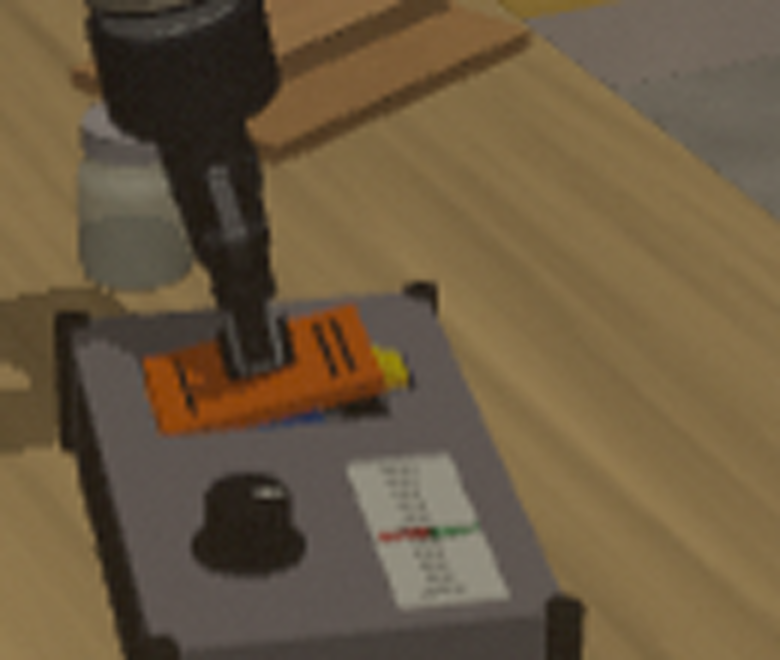

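Request:
step_arm(
  deltas=[
    [-0.001,0,0.002,0,0.04,0,1],
    [-0.001,0,0.004,0,0.08,0,1],
    [-0.002,0,0.006,0,0.115,0,1],
    [-0.002,0,0.008,0,0.15,0,1],
    [-0.002,0,0.01,0,0.18,0,1],
    [-0.002,0,0.0115,0,0.2,0,1],
    [-0.002,0,0.013,0,0.2,0,1],
    [-0.002,0,0.013,0,0.2,0,1],
    [-0.002,0,0.013,0,0.2,0,1],
  ],
)

```text
time: 15.9
tool_pos: [0.5742, 0.1626, 0.0799]
tool_rot: [0.0, 0.123, 0.992, 0.0]
contact_force: [-3.2, 0.2, 6.8]
gripper_width: 0.142
```

```bash
python3 -c "
from h import *
for a in [(-54.6,58,.0),(-54.6,55.5,.0)]: delta(*tgt(*a,0,0,.5))
c,f=shot('wrist','w13')
c,f=shot('side','d13');crop(f,265,130,130,110,6,'pics/d13c.png')
"
```

```text
t 15.9 d [ 0.0004  0.0001 -0.0005] [0.0002 0.0005 0.0006] f [-3.2  0.2  6.8] w 0.142
t 15.9 d [0.0004 0.0001 0.002 ] [0.0002 0.0005 0.0006] f [-3.2  0.2  6.8] w 0.142
```

View pics/w13.png

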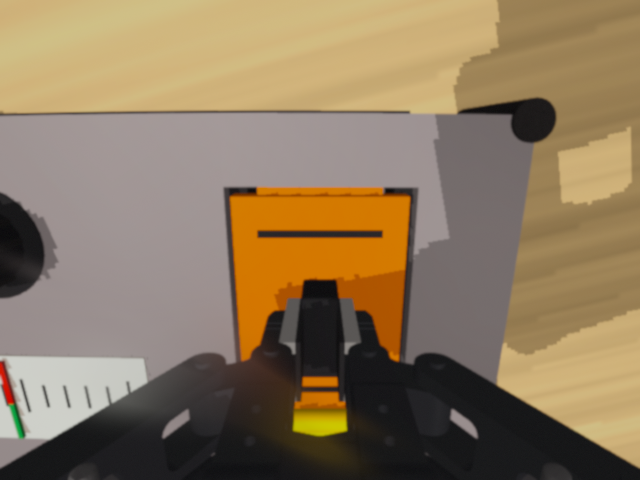

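View pics/d13c.png

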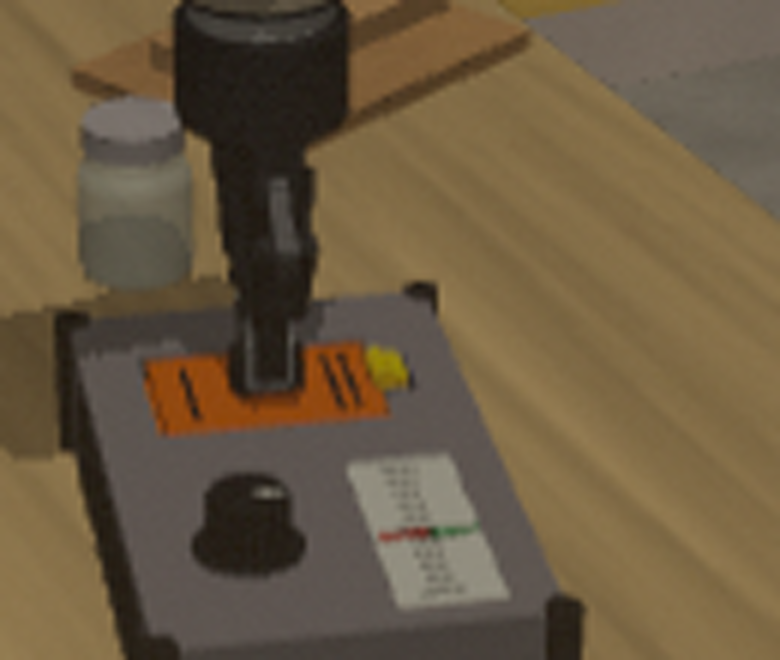

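It looks seated: the yellow nose overlaps the rear edge at (320,418) in the wrist view. I press a little more, then release and rise.

Request:
step_arm(
  deltas=[
    [0,0,0.002,0,0.01,0,1],
    [0,0,0.004,0,0.02,0,1],
    [0,0,0.004,0,0.02,0,1],
    [0,0,0.004,0,0.02,0,1],
  ],
)

```text
time: 16.4
tool_pos: [0.575, 0.1627, 0.0799]
tool_rot: [-0.009, 0.123, 0.992, 0.001]
contact_force: [-14.7, -2.2, 25.0]
gripper_width: 0.148
```

Request:
step_arm(
  deltas=[
    [0,0,-0.003,0,-0.02,0,1],
    [0,0,-0.003,0,-0.02,0,0.2],
    [0,0,-0.003,0,-0.02,0,-0.2],
    [0,0,-0.003,0,-0.02,0,-0.4],
    [0,0,-0.003,0,-0.02,0,-0.4],
    [0,0,-0.03,0,-0.02,0,-0.4],
    [0,0,-0.07,0,-0.02,0,-0.4],
    [0,0,-0.12,0,-0.02,0,-0.4],
    [0.02,0,-0.16,0,-0.02,0,-0.4],
    [0.02,0,-0.16,0,-0.02,0,-0.4],
  ],
)

```text
time: 17.4
tool_pos: [0.5601, 0.1676, 0.243]
tool_rot: [0.006, 0.123, 0.992, 0.002]
contact_force: [0.9, -0.3, -0.1]
gripper_width: 0.701
```

```bash
python3 -c "
from h import *
c,f=shot('wrist','w14')
c,f=shot('side','d14');crop(f,265,170,110,100,6,'pics/d14c.png')
c,f=shot('scene','s14');crop(f,315,220,150,105,5,'pics/s14c.png')
"
```

```text
(no output)
```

View pics/w14.png

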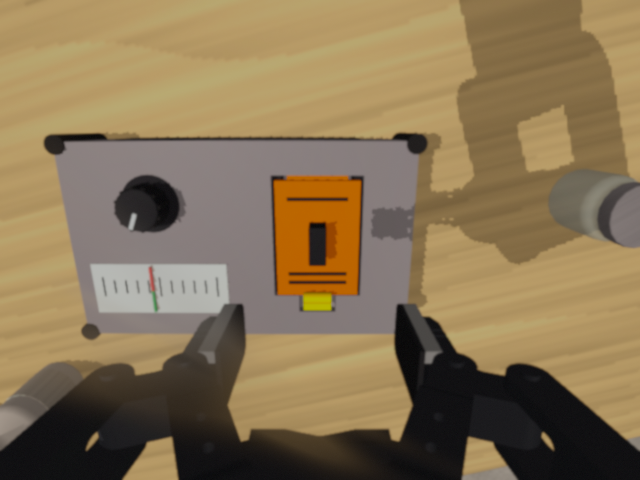

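View pics/d14c.png

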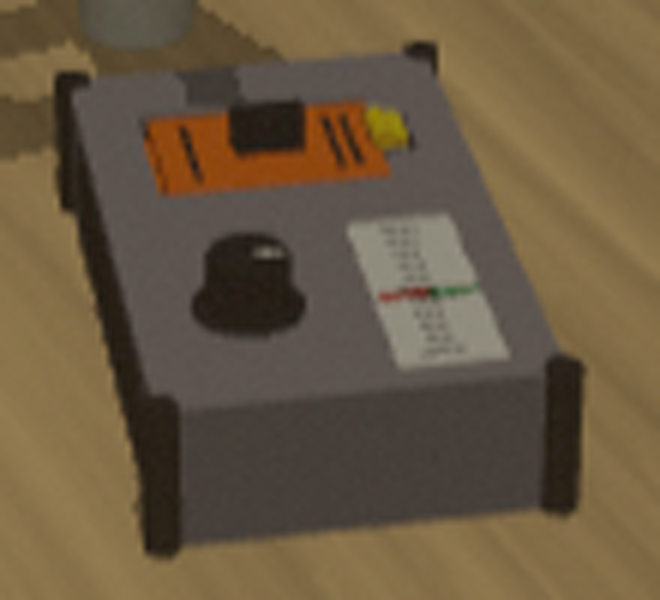

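View pics/s14c.png

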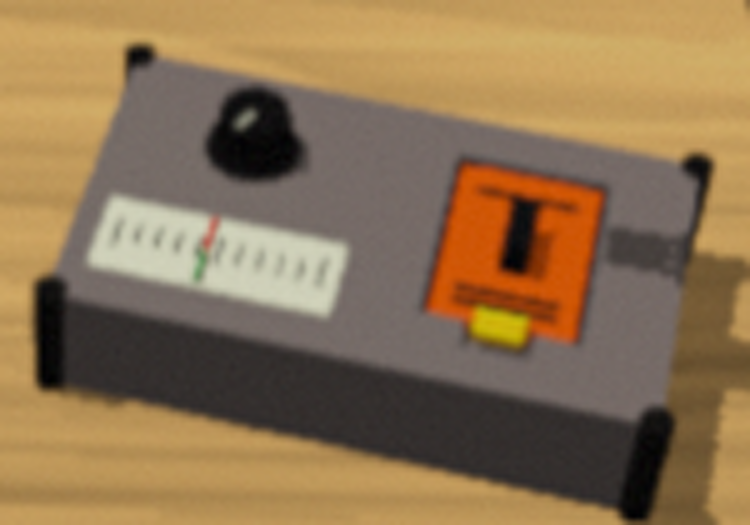

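```bash
python3 -c "
from h import *
a=cv2.imread('pics/w14.png'); crop(a,85,255,150,65,5,'pics/w14k.png');crop(a,260,165,115,155,4,'pics/w14b.png')"
```

```text
(no output)
```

View pics/w14k.png

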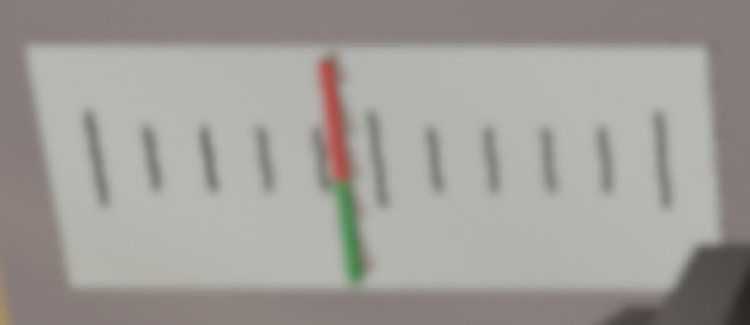

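View pics/w14b.png

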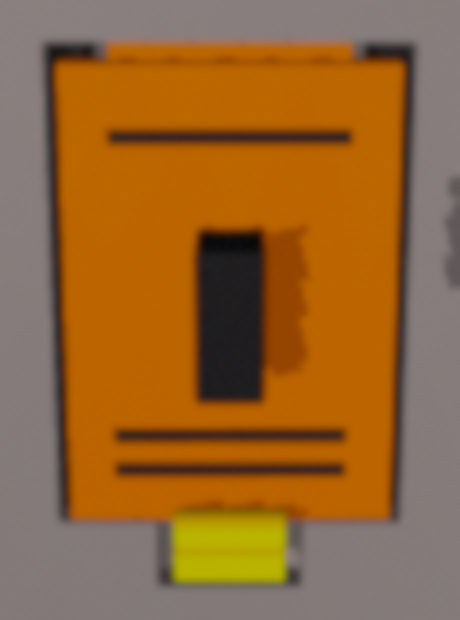

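```bash
python3 -c "
from h import *
print(manip.state()['contact_force']); print(manip.job_done())"
```

```text
[-0.05926175 -0.9185814  -0.97859496]
the job is handed in; nothing more can be done
None
```

The battery cover is refitted, the tuning knob is set, and I handed the job in at about 17.5 s of the 67 s allowed. The hand-in gives no verdict, so the result rests on my own checks.

**Knob:** I turned it 1.8 rad clockwise. In the last wrist picture the red pointer and the green mark meet in one straight line. I judged this by eye in the zoomed picture and did not measure the remaining offset.

**Cover:** I gripped the smaller orange cover by its block and slid the lip under the bar at 0.4 rad tilt, with almost no force. The lip tip was then about 8 mm under the bar, going by the arm pose. I swung the cover flat and pressed with about 25 N. Pictures from all three cameras show it lying flat and even in the bay, with the yellow catch over its rear edge. I judged this by eye too.

**Bystanders and end state:** I never took the arm near the jar, glue bottle or tape measure, but I did not measure their positions again at the end. The gripper was clear of everything, at about 0.24 m, with near-zero force.

**A check that disagreed:** a full fit of the cover's pose in the gripper was poor, most likely because I misread the block's top edge. I used the plate and lip corners instead, and these matched to about 1.5 pixels.

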